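Lower the thin-section press

TASK

The press arm is propped up by its ratchet. Press the pawl's thumb plate down as far as it goes so that the pawl swings clear of the teeth and stays clear, and only then push the press arm down past the teeth until its foot is fully down on the specimen slide; leave the arm down and the pawl clear. It is all pressing and pushing with the fingertips, nothing needs grasping: do not lift the arm higher, and leave the things lying around the press where they are.

Things in the scene. Friction and masses are not known exactly. Their poses are not given: they have to be found in the camera images.
- press: Bench press for bonding thin sections: grey base plate 110 (x) by 310 (y) by 14 mm, fixed to the table. Origin: centre of the underside, on the table. Its y axis runs along the plate: the press arm reaches towards +y, the ratchet and pawl stand at -y, all in the plane x = 0 of the press. A bracket stands on the -x side of the toothed wheel (x = -13 to -21 mm, y = -89 to -15 mm, up to 134 mm high).
- press_arm (a joint): Angle of the press arm in rad: 0 = fully down (arm level, foot on the slide, a hard stop), growing as the arm rises; it starts between 0.62 and 0.69. The arm is a grey bar 18 mm wide and 14 mm thick with a steel foot hanging 110 mm from the hinge. While the pawl is engaged it cannot go below about 0.60. With the pawl clear, a stiff hinge holds it at any angle (it does not fall or spring back); about 5 N down on the push plate moves it.
- ratchet_pawl (a joint): Angle of the ratchet pawl in rad: 0 = engaged in the teeth, 0.42 = end stop, clear of the teeth (clear above about 0.25; counted as free above 0.30). It grows as the thumb plate is pressed down. Stiff: about 5 N on the thumb plate moves it, and it stays where it is left.
- thumb_plate (a point): Centre of the top face of the pawl's thumb plate, a dark steel plate 32 by 32 by 6 mm at the -y end of the press, 151 mm above the table when engaged; 58 mm towards -y and 23 mm above the pawl's pivot. It swings with the pawl and sinks about 25 mm to the end stop. Axes as the press, turned by the pawl angle about x.
- pawl_pivot (a point): Axis of the pawl, along the press's x axis: at x 0, y -80 mm, 128 mm high in the press frame.
- press_hinge (a point): Axis of the press arm, along the press's x axis: at x 0, y -35 mm, 85 mm high in the press frame.
- push_plate (a point): Centre of the top face of the push plate, a black plate 36 by 36 by 6 mm near the free (+y) end of the press arm: 155 mm along the arm from the hinge axis and 12.5 mm square to it on the upper side. It swings with the arm, from 180 to 195 mm high at the start to 97.5 mm high when fully down. Axes as the press, turned by the arm angle about x, so z is normal to the plate.
- vial: Bystander: small glass vial, 26 mm wide, 50 mm tall, standing on the robot side of the press near the pawl end. Origin under its centre.
- jar: Bystander: amber jar with a black cap, 42 mm wide, 55 mm tall, standing on the robot side of the press near the arm's end. Origin under its centre.
- tube: Bystander: clear tube with a blue cap, 105 mm long, 20 mm thick, lying on the robot side of the press, along its y. Origin under its middle.
- screwdriver: Bystander: red-handled screwdriver, 150 mm long, lying on the far side of the press. Origin at its underside.
- dish: Bystander: black round dish, 72 mm wide, 24 mm tall, on the table well to one side. Origin under its centre.
- slide_box: Bystander: grey closed slide box, 85 by 60 by 30 mm, on the table well to one side. Origin under its centre.
- marker: Bystander: white marker pen, 130 mm long, 13 mm thick, lying to the left. Origin under its middle.

How it is judged:
On the way:
1. the pawl is pressed clear (above 0.30 rad) while the press arm still stands raised (above 0.50 rad) (value of joint ratchet_pawl above 0.3 rad and value of joint press_arm above 0.5 rad), for 0.2 s.
At the end, for the whole second after the job is handed in: the press arm is down on the slide (joint below 0.03 rad) and at rest, the pawl is still clear (above 0.30 rad), and the robot is off both (value of joint press_arm below 0.03 rad and value of joint ratchet_pawl above 0.3 rad and velocity of joint press_arm between -0.02 and 0.02 rad/s); the robot touches nothing.
It fails at once if a bystander moved more than 15 mm (distance of any of vial, jar, tube, screwdriver, dish, slide_box, marker from where it was at the start of the episode above 0.015 m).
It fails at once if the press arm was lifted (above 0.80 rad) (value of joint press_arm above 0.8 rad).
It fails at once if the press arm was forced down through the engaged pawl (value of joint press_arm below 0.5 rad and not (value of joint ratchet_pawl above 0.15 rad)).
It also fails if it takes over 40 s, if anything falls off the work surface, if the arm or the gripper's body presses on something with over 40 N, if the wrist force passes 120 N, or if a joint passes its speed limit or range.

ROBOT

A 6-joint arm with a two-finger parallel gripper is mounted at the origin on the work surface. World frame = base frame: x ahead of the robot, y to its left, z up, the work surface at z = 0. Lengths are in m, angles in rad, forces in N, time in s.
With the tool pointing down it reaches from about 0.3 to 0.875 m from the base axis. Payload 6.4 kg.
Tool frame: the origin (TCP) lies between the finger pads; the fingertips stand 19 mm ahead of it and the grasp point (between the pads) is the TCP (ctrl.tips_ahead is the z of the fingertips in the tool frame, in m); z points along the fingers, y is the line along which they close (so a half turn about z gives the same grasp; the last joint's range is limited). The gripper opens to 85 mm and grips with 20 to 120 N. Pads are 22 mm wide; open, the fingers measure 114 mm over their backs; the gripper's body (76 mm by 85 mm) begins 54 mm behind the grasp point. The pads swing forward as they close: fully open they stand 13 mm farther back than shut.
Start: joints at [0.962, 0.181, 1.607, -0, 1.354, -0.206], TCP at [0.225, 0.529, 0.25] pointing down, gripper open.
Joint ranges: [-2.99, 2.99], [-0.89, 2.07], [0.3, 2.58], [-1.14, 4.28], [0, 2.63], [-3.12, 3.12]. Speed limits (rad/s): [2.57, 2.57, 3.01, 3.14, 3.14, 3.14].

INTERFACE

Orientations are given as a unit quaternion [w, x, y, z].
In Python, from bench import readout, vision, ctrl gives the robot as it stands.
- The arm moves only by the tool play_rows, never from a script. Its arguments are lists of equal length, an entry for each row: "xyz": the shift along the tool's x, y, z in mm, a list of three; "rot": the turn, a rotation vector about the tool's x, y, z in rad, a list of three; "grip": the opening, from 0 (shut) to 1 (fully open). In form: {"xyz": [[x, y, z], ...], "rot": [[rx, ry, rz], ...], "grip": [grip, ...]}. A call has exactly 10 rows; each row is the pose to reach, as a shift and turn from the pose commanded when the call began, along the tool's axes at that moment; what a row does not reach only later rows make up. A row lasts 1/8 s, in which the tool goes at most 62.5 mm and 10.7 degrees, less where a joint would pass 70% of its speed; a pose out of reach is approached as far as the arm can. A call with a gripper value outside its range is refused whole. The fingers move at their own pace and stop on an object; the grip force is fixed at half the most. Time passes only in rows, so rows that repeat a pose let the fingers close, or fill a call up. It gives the time, the measured TCP pose, the force, the opening and the grip force at its end, in the units of the state.
- readout.get_obs(): the state, without advancing time (a new reading comes with each control period).
- vision.camera(name): name is "side" or "top" or "wrist"; returns a dict with "color" (400x640x3 uint8, red, green, blue), "depth" (400x640 float32, m along the optical axis (not along the pixel's ray), 0 where there is no reading), "camera_matrix" (3x3 intrinsics, pixels), "extrinsics" (4x4, takes a point from camera to world coordinates); the wrist camera has in their place "hand_eye" (4x4, takes a point from camera to tool coordinates, whose origin is the TCP and whose axes are the flange's). Camera axes: x right, y down, z forward; pixel columns grow to the right and rows downward; lengths in m; the calibration is good to about 2 mm. A picture is of the moment at which its call begins: read the wrist's pose just before it.
- ctrl.hand_in(): hands the job in; it is judged then, once.
The state is a dict: "time_s": time; "q": joint angles; "dq": joint speeds; "joint_efforts": joint torques, N m; "eef_pos": TCP position; "eef_rot": TCP orientation; "wrist_force": force on the tool from outside, world axes, zero at the start; "torque": the same for the moment, N m; "opening": opening from 0.0 (shut) to 1.0 (fully open); "grasp_force": force on a finger pad.
Only numpy, scipy, OpenCV 4.12 (cv2) and the standard library are available. Lean on these libraries where they do the work, as an engineer would, in place of code of your own. Each camera call takes 0.05 s, during which the arm holds its last target. There are 200 camera calls.

## Working session

There is one attempt and no reset: what is moved stays moved. The work goes in short steps, Python scripts to look and compute and a tool call to move; the robot and the scene stay as the last step left them, time stands still between calls to the robot, and variables do not carry over. Pictures are saved under pics/ and viewed, at most 10 in all, crops included, and the job is handed in when it is done.

Besides the shell and the picture viewer there is one more tool, called after ">>>" as a command line: name --argument value ..., lists and objects as JSON in quotes. play_rows: Moves the arm, as the interface text tells. Its arguments: {"type":"object","properties":{"xyz":{"type":"array","items":{"type":"array","items":{"type":"number"}}},"rot":{"type":"array","items":{"type":"array","items":{"type":"number"}}},"grip":{"type":"array","items":{"type":"number"}}},"required":["xyz","rot","grip"]}

```bash
mkdir -p pics; ls; cat > h.py <<'E'
import numpy as np,cv2
from bench import readout,vision,ctrl
from scipy.spatial.transform import Rotation as R
def world(c,T):
    K=c["camera_matrix"];d=c["depth"];v,u=np.indices(d.shape)
    p=np.stack([(u-K[0,2])/K[0,0]*d,(v-K[1,2])/K[1,1]*d,d],-1)
    return p@T[:3,:3].T+T[:3,3]
def snap(n):
    c=vision.camera(n); cv2.imwrite(f"pics/{n}.png",c["color"][...,::-1]); 
    np.savez(f"{n}.npz",w=world(c,c["extrinsics"]),d=c["depth"],K=c["camera_matrix"],E=c["extrinsics"],color=c["color"])
    return c
E
python3 - <<'E'
from h import *
o=readout.get_obs();print(o["eef_pos"],o["eef_rot"],o["wrist_force"],ctrl.tips_ahead)
for n in("side","top"):
    c=snap(n);print(c["extrinsics"].round(3).tolist(),c["camera_matrix"].tolist())
E
```

```text
pics
[0.22506744 0.52851997 0.24936776] [-3.59388549e-04  2.00047666e-01  9.79785747e-01 -8.31750399e-04] [ 1.74070453e-04 -1.62125051e-01 -3.22820772e-01] 0.019
[[0.928, -0.222, 0.3, 0.209], [-0.373, -0.513, 0.773, -0.901], [-0.018, -0.829, -0.559, 0.749], [0.0, 0.0, 0.0, 1.0]] [[429.2287088304706, 0.0, 313.93821507131383], [0.0, 429.2287088304706, 202.22274696614878], [0.0, 0.0, 1.0]]
[[0.013, -0.999, 0.041, 0.524], [-1.0, -0.014, -0.017, 0.009], [0.018, -0.041, -0.999, 1.094], [0.0, 0.0, 0.0, 1.0]] [[366.49920591801026, 0.0, 318.38108147079197], [0.0, 366.49920591801026, 199.83973406152296], [0.0, 0.0, 1.0]]
```

View pics/side.png

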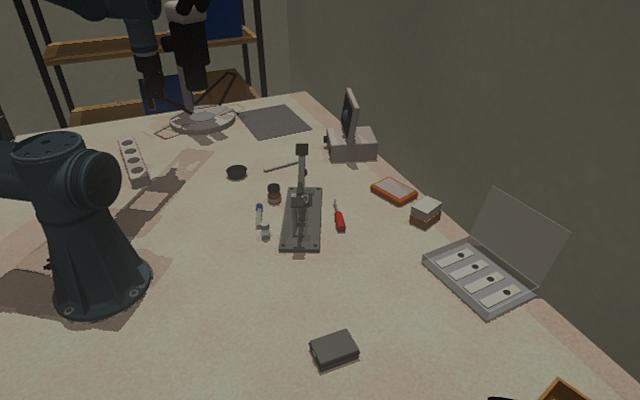

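View pics/top.png

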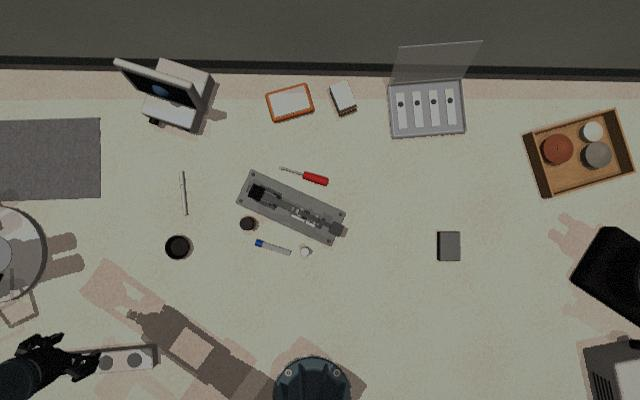

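The side view shows the raised arm's push plate at about (302,149). The top view shows the push plate at about (257,191) and the thumb plate at about (338,228). I'll measure both and crop the top view.

```bash
python3 - <<'E'
from h import *
z=np.load("top.npz");w=z["w"]
for a,b in((257,191),(256,187),(262,195),(338,228),(340,230),(335,226),(250,200),(240,203),(335,243)):print(a,b,w[b,a].round(4))
# base plate: z 8..20mm points in region
reg=np.zeros(w.shape[:2],bool);reg[160:255,225:360]=1
m=reg&(abs(w[...,2]-.014)<.005)
n=m.astype(np.uint8);k,l,s,c=cv2.connectedComponentsWithStats(n);i=1+s[1:,4].argmax();P=w[l==i][:,:2]
print("plate",cv2.minAreaRect(P.astype(np.float32)),len(P))
for lo,hi in((.14,.165),(.165,.22)):
    q=w[reg&(w[...,2]>lo)&(w[...,2]<hi)];print(lo,len(q),q.mean(0),q.min(0),q.max(0))
c=z["color"][165:255,230:360,::-1];cv2.imwrite("pics/tc.png",cv2.resize(c,None,fx=6,fy=6,interpolation=cv2.INTER_CUBIC))
E
```

```text
257 191 [0.5812 0.1455 0.1898]
256 187 [0.5907 0.1474 0.1944]
262 195 [0.5725 0.1355 0.1711]
338 228 [ 0.4914 -0.0582  0.1514]
340 230 [ 0.4863 -0.0634  0.1514]
335 226 [ 0.4964 -0.0505  0.15  ]
250 200 [0.5656 0.1923 0.0117]
240 203 [0.5563 0.2215 0.0116]
335 243 [ 0.4416 -0.0606  0.0007]
plate ((0.5466011166572571, 0.07287593185901642), (0.3097307085990906, 0.10994353890419006), 66.127197265625) 2797
0.14 385 [0.51770075 0.00802179 0.14866726] [ 0.47067991 -0.07124966  0.14012065] [0.57815195 0.13136271 0.16442984]
0.165 250 [0.57937281 0.14775532 0.18765407] [0.55939031 0.12595069 0.16503298] [0.60020316 0.17263532 0.20351352]
```

View pics/tc.png

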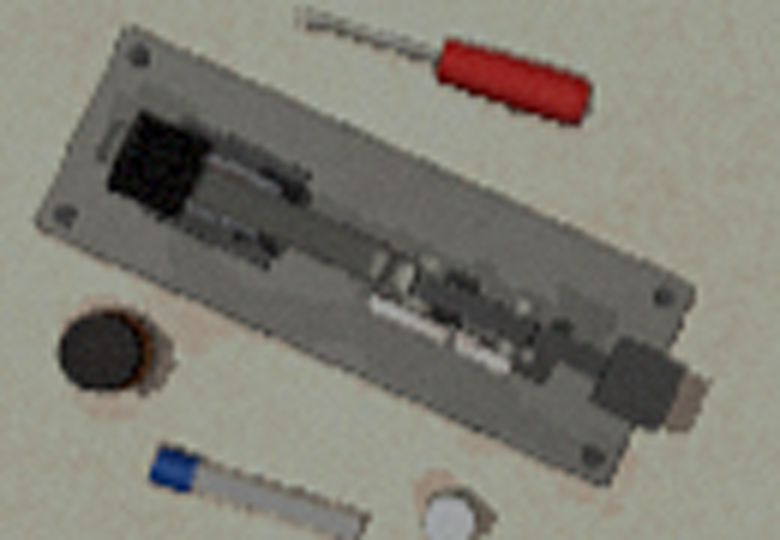

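The crop shows the plate, with the push plate at its upper left and the thumb plate at its lower right. The bracket is on the robot side. The fitted plate size of 310x110 and the heights of 151 and 188 match the given values. Next I compute the shifts in tool axes.

```bash
cat >> h.py <<'E'
c0=np.array([.5466,.0729]);a=np.deg2rad(66.13);ey=np.array([np.cos(a),np.sin(a)]);ex=np.array([ey[1],-ey[0]])
def P(x,y,z): return np.r_[c0+x*ex+y*ey,z]   # press->world
def pp(w): return np.r_[(w[:2]-c0)@ex,(w[:2]-c0)@ey,w[2]]
def Rt(o): q=o["eef_rot"];return R.from_quat([q[1],q[2],q[3],q[0]])
def shift(o,tip): return (Rt(o).inv().apply(tip-(o["eef_pos"]+.019*Rt(o).as_matrix()[:,2]))*1000).round(1)
E
python3 - <<'E'
from h import *
o=readout.get_obs();m=Rt(o).as_matrix();print("tool x,y,z in press",[ (v[:2]@ex,v[:2]@ey,v[2]) for v in m.T])
print(shift(o,P(0,-.142,.200)))
E
```

```text
tool x,y,z in press [(np.float64(-0.9999046357866046), np.float64(-0.013805670273207898), np.float64(0.0003504294011513909)), (np.float64(-0.013806211928640814), np.float64(0.9999034200697352), np.float64(-0.0015934381155889752)), (np.float64(-0.00032839707547968166), np.float64(-0.0015981242611948104), np.float64(-0.9999986690762178))]
[-472.5 -435.1   31. ]
```

>>> play_rows --xyz '[[-43,-40,0],[-86,-80,0],[-129,-119,0],[-172,-159,0],[-215,-198,0],[-258,-238,0],[-301,-277,0],[-344,-317,0],[-387,-356,0],[-430,-396,0]]' --rot '[[0,0,0],[0,0,0],[0,0,0],[0,0,0],[0,0,0],[0,0,0],[0,0,0],[0,0,0],[0,0,0],[0,0,0]]' --grip '[0,0,0,0,0,0,0,0,0,0]'

```text
time_s: 1.35
eef_pos: [0.4661, -0.0057, 0.2502]
eef_rot: [0.0, 0.2, 0.98, 0.0]
wrist_force: [1.2, 0.4, 0.7]
opening: -0.001
grasp_force: 0.0
```

```bash
python3 - <<'E'
from h import *
o=readout.get_obs();print(pp(o["eef_pos"]),o["opening"],shift(o,P(0,-.142,.165)))
E
```

```text
[-0.04182939 -0.10447673  0.25017074] -0.0013508912216756417 [-41.3 -38.1  66.2]
```

>>> play_rows --xyz '[[-21,-19,0],[-41,-38,0],[-41,-38,0],[-41,-38,16],[-41,-38,32],[-41,-38,48],[-41,-38,58],[-41,-38,66],[-41,-38,66],[-41,-38,66]]' --rot '[[0,0,0],[0,0,0],[0,0,0],[0,0,0],[0,0,0],[0,0,0],[0,0,0],[0,0,0],[0,0,0],[0,0,0]]' --grip '[0,0,0,0,0,0,0,0,0,0]'

```text
time_s: 2.6
eef_pos: [0.4889, -0.055, 0.1847]
eef_rot: [0.0, 0.2, 0.98, -0.0]
wrist_force: [0.0, -0.1, 0.1]
opening: -0.002
grasp_force: 0.0
```

```bash
python3 - <<'E'
from h import *
o=readout.get_obs();print(pp(o["eef_pos"]),o["wrist_force"])
c=vision.camera("wrist");cv2.imwrite("pics/w1.png",c["color"][...,::-1])
E
```

```text
[-0.00096742 -0.14033431  0.18474392] [ 0.01363658 -0.11680456  0.09649082]
```

View pics/w1.png

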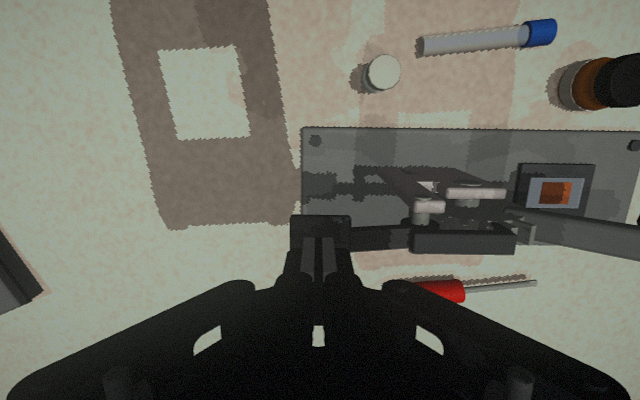

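The wrist view shows the shut fingertips at (320,240) centred over the thumb plate at about (320,230). I'll press down.

>>> play_rows --xyz '[[0,0,6],[0,0,11],[0,0,14],[0,0,17],[0,0,20],[0,0,23],[0,0,26],[0,0,29],[0,0,32],[0,0,32]]' --rot '[[0,0,0],[0,0,0],[0,0,0],[0,0,0],[0,0,0],[0,0,0],[0,0,0],[0,0,0],[0,0,0],[0,0,0]]' --grip '[0,0,0,0,0,0,0,0,0,0]'

```text
time_s: 3.9
eef_pos: [0.4887, -0.0566, 0.1527]
eef_rot: [0.0, 0.2, 0.98, -0.001]
wrist_force: [-2.7, -6.5, 3.7]
opening: 0.001
grasp_force: 2.8
```

>>> play_rows --xyz '[[0,0,1],[0,0,2],[0,0,3],[0,0,4],[0,0,5],[0,0,6],[0,0,6],[0,0,6],[0,0,6],[0,0,6]]' --rot '[[0,0,0],[0,0,0],[0,0,0],[0,0,0],[0,0,0],[0,0,0],[0,0,0],[0,0,0],[0,0,0],[0,0,0]]' --grip '[0,0,0,0,0,0,0,0,0,0]'

```text
time_s: 5.15
eef_pos: [0.4887, -0.0567, 0.1474]
eef_rot: [0.0, 0.2, 0.98, -0.002]
wrist_force: [-5.4, -7.1, 8.6]
opening: 0.001
grasp_force: 5.3
```

```bash
python3 - <<'E'
from h import *
o=readout.get_obs();print(pp(o["eef_pos"]),o["wrist_force"])
snap("top");w=np.load("top.npz")["w"][165:255,230:370].reshape(-1,3)
c=snap("side");w2=np.load("side.npz")["w"].reshape(-1,3)
for W in(w,w2):
    q=np.c_[(W[:,:2]-c0)@ex,(W[:,:2]-c0)@ey,W[:,2]]
    s=q[(abs(q[:,0])<.016)&(abs(q[:,1]+.14)<.022)&(q[:,2]>.09)&(q[:,2]<.15)];print(len(s),s[:12].round(3).tolist())
cv2.imwrite("pics/s2.png",cv2.resize(c["color"][130:260,240:370,::-1],None,fx=4.5,fy=4.5,interpolation=cv2.INTER_CUBIC))
E
```

```text
[-0.00046985 -0.14195821  0.14735231] [-5.44506103 -7.09305365  8.61465086]
0 []
151 [[-0.011, -0.147, 0.147], [0.006, -0.148, 0.148], [0.009, -0.147, 0.147], [-0.011, -0.15, 0.146], [-0.006, -0.154, 0.149], [-0.003, -0.155, 0.15], [-0.001, -0.15, 0.146], [0.006, -0.147, 0.144], [0.009, -0.15, 0.146], [-0.016, -0.133, 0.131], [-0.011, -0.15, 0.143], [-0.008, -0.159, 0.15]]
```

View pics/s2.png

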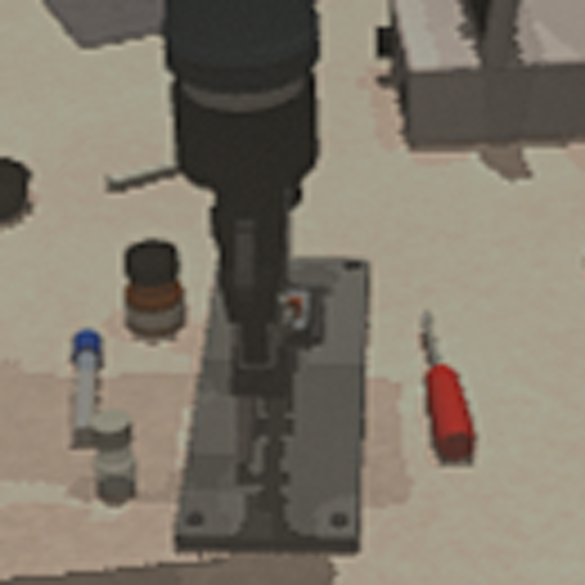

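The plate is still sinking under the fingers. The tip is at z 128 mm and the end stop has not been reached, so I keep pressing.

>>> play_rows --xyz '[[0,0,1],[0,0,2],[0,0,3],[0,0,4],[0,0,5],[0,0,5],[0,0,5],[0,0,5],[0,0,5],[0,0,5]]' --rot '[[0,0,0],[0,0,0],[0,0,0],[0,0,0],[0,0,0],[0,0,0],[0,0,0],[0,0,0],[0,0,0],[0,0,0]]' --grip '[0,0,0,0,0,0,0,0,0,0]'

```text
time_s: 6.5
eef_pos: [0.4895, -0.0569, 0.1463]
eef_rot: [0.001, 0.2, 0.98, -0.002]
wrist_force: [-18.8, -3.6, 41.0]
opening: 0.001
grasp_force: 20.6
```

The force jumped to 41 N with no further travel, so the end stop is reached at tip z 127 mm. I'll retract straight up and then move along to the push plate.

>>> play_rows --xyz '[[0,0,-10],[0,0,-30],[0,0,-60],[0,0,-90],[0,0,-110],[0,0,-115],[0,0,-115],[-25,-25,-115],[-50,-50,-115],[-50,-50,-115]]' --rot '[[0,0,0],[0,0,0],[0,0,0],[0,0,0],[0,0,0],[0,0,0],[0,0,0],[0,0,0],[0,0,0],[0,0,0]]' --grip '[0,0,0,0,0,0,0,0,0,0]'

```text
time_s: 7.75
eef_pos: [0.5148, -0.122, 0.2546]
eef_rot: [-0.001, 0.201, 0.98, 0.0]
wrist_force: [0.4, 0.3, -0.6]
opening: -0.0
grasp_force: 0.0
```

```bash
python3 - <<'E'
from h import *
o=readout.get_obs();print(pp(o["eef_pos"]),o["wrist_force"])
for n in("top","side"):
    snap(n);W=np.load(n+".npz")["w"].reshape(-1,3)
    q=np.c_[(W[:,:2]-c0)@ex,(W[:,:2]-c0)@ey,W[:,2]]
    s=q[(abs(q[:,0])<.013)&(abs(q[:,1]+.142)<.022)&(q[:,2]>.1)&(q[:,2]<.16)]
    print(n,len(s),s.mean(0),np.polyfit(s[:,1],s[:,2],1) if len(s)>5 else 0)
    s=q[(abs(q[:,0])<.02)&(abs(q[:,1]-.08)<.022)&(q[:,2]>.165)&(q[:,2]<.21)]
    print(n,len(s),s.mean(0),np.polyfit(s[:,1],s[:,2],1) if len(s)>5 else 0)
print(shift(o,P(0,.081,.225)))
E
```

```text
[ 0.04985151 -0.19112232  0.25462717] [ 0.43057309  0.34003485 -0.57490063]
top 119 [ 6.96023697e-05 -1.39172714e-01  1.25566125e-01] [0.30331593 0.16777943]
top 237 [-1.84797637e-04  8.06132826e-02  1.87271124e-01] [0.79058854 0.12353919]
side 120 [-0.00023734 -0.1437937   0.12481462] [0.35666602 0.17610095]
side 142 [-0.00361363  0.07492002  0.18389323] [0.88207733 0.11780798]
[ 46.7 272.7  10.7]
```

The thumb plate centre is now at z 125 mm, tilted and matching the end stop of 0.42 rad. The press arm is still up at z 187. Next is the push plate.

>>> play_rows --xyz '[[6,35,0],[12,75,0],[20,115,0],[28,155,0],[36,195,0],[42,235,0],[47,260,0],[47,270,5],[47,270,20],[47,270,20]]' --rot '[[0,0,0],[0,0,0],[0,0,0],[0,0,0],[0,0,0],[0,0,0],[0,0,0],[0,0,0],[0,0,0],[0,0,0]]' --grip '[0,0,0,0,0,0,0,0,0,0]'

```text
time_s: 9.1
eef_pos: [0.576, 0.1455, 0.2338]
eef_rot: [-0.002, 0.2, 0.98, -0.001]
wrist_force: [0.4, -0.1, -0.5]
opening: 0.003
grasp_force: 0.0
```

```bash
python3 - <<'E'
from h import *
o=readout.get_obs();print(pp(o["eef_pos"]),o["wrist_force"])
for y,z in((77.8,195.5),(92,175),(103.3,153),(111.4,130),(115,114),(117,97.5)):print(shift(o,P(0,y/1e3,z/1e3)))
E
```

```text
[-0.00245142  0.07825921  0.23375925] [ 0.41040007 -0.14475165 -0.52366729]
[-2.6 -0.4 19.3]
[-2.9 13.8 39.7]
[-3.1 25.2 61.7]
[-3.3 33.3 84.7]
[ -3.4  37.  100.7]
[ -3.5  39.  117.2]
```

>>> play_rows --xyz '[[-3,0,9],[-3,0,17],[-3,4,23],[-3,8,29],[-3,11,35],[-3,14,41],[-3,17,46],[-3,20,51],[-3,22,56],[-3,25,61]]' --rot '[[0,0,0],[0,0,0],[0,0,0],[0,0,0],[0,0,0],[0,0,0],[0,0,0],[0,0,0],[0,0,0],[0,0,0]]' --grip '[0,0,0,0,0,0,0,0,0,0]'

```text
time_s: 10.35
eef_pos: [0.5912, 0.1691, 0.1762]
eef_rot: [0.001, 0.2, 0.98, 0.001]
wrist_force: [-1.0, -0.0, 4.3]
opening: -0.004
grasp_force: 2.5
```

```bash
python3 - <<'E'
from h import *
o=readout.get_obs();print(pp(o["eef_pos"]),o["wrist_force"])
for n in("top","side"):
    snap(n);W=np.load(n+".npz")["w"].reshape(-1,3)
    q=np.c_[(W[:,:2]-c0)@ex,(W[:,:2]-c0)@ey,W[:,2]]
    s=q[(abs(q[:,0])<.008)&(abs(q[:,1]-.04)<.03)&(q[:,2]>.08)&(q[:,2]<.17)]
    if len(s)>5:print(n,len(s),np.polyfit(s[:,1],s[:,2],1))
for y,z in((103.3,153),(111.4,130),(115,114),(117,97.5)):print(shift(o,P(0,y/1e3,z/1e3)))
c=np.load("side.npz")["color"];cv2.imwrite("pics/s3.png",cv2.resize(c[130:260,240:370,::-1],None,fx=4.5,fy=4.5,interpolation=cv2.INTER_CUBIC))
E
```

```text
[0.00191752 0.10600365 0.17622072] [-1.03196729 -0.02214899  4.32712925]
top 121 [0.38511835 0.10660928]
side 79 [0.37181007 0.10759021]
[ 2.  -2.7  4.2]
[ 2.   5.3 27.2]
[ 1.9  8.9 43.2]
[ 2.  10.9 59.7]
```

View pics/s3.png

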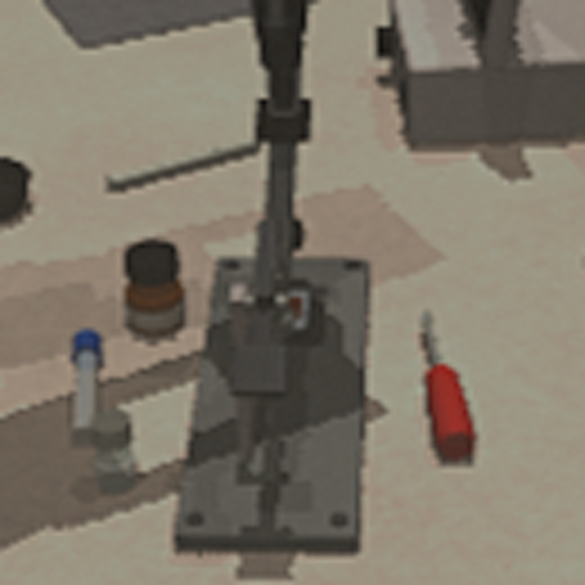

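The fingers sit centred on the push plate at about (283,115), and the arm slope of about 0.37 rad is falling as intended. I'll continue.

>>> play_rows --xyz '[[1,-1,9],[2,1,15],[2,3,21],[2,5,27],[2,6,33],[2,7,38],[2,9,43],[2,10,48],[2,10,53],[2,10,57]]' --rot '[[0,0,0],[0,0,0],[0,0,0],[0,0,0],[0,0,0],[0,0,0],[0,0,0],[0,0,0],[0,0,0],[0,0,0]]' --grip '[0,0,0,0,0,0,0,0,0,0]'

```text
time_s: 11.7
eef_pos: [0.5939, 0.1789, 0.1193]
eef_rot: [0.002, 0.2, 0.98, 0.001]
wrist_force: [4.1, 3.0, 4.9]
opening: 0.002
grasp_force: 2.6
```

>>> play_rows --xyz '[[0,0,2],[0,0,3],[0,0,4],[0,0,5],[0,0,6],[0,0,7],[0,0,7],[0,0,7],[0,0,7],[0,0,7]]' --rot '[[0,0,0],[0,0,0],[0,0,0],[0,0,0],[0,0,0],[0,0,0],[0,0,0],[0,0,0],[0,0,0],[0,0,0]]' --grip '[0,0,0,0,0,0,0,0,0,0]'

```text
time_s: 12.95
eef_pos: [0.5938, 0.1788, 0.1162]
eef_rot: [0.002, 0.2, 0.98, 0.001]
wrist_force: [-8.4, -0.2, 29.0]
opening: -0.0
grasp_force: 14.9
```

The tip is at 97.2 mm with 29 N, which is the hard stop. I'll back off straight up and check.

>>> play_rows --xyz '[[0,0,-5],[0,0,-15],[0,0,-35],[0,0,-60],[0,0,-85],[20,0,-110],[60,0,-120],[110,0,-120],[150,0,-120],[150,0,-120]]' --rot '[[0,0,0],[0,0,0],[0,0,0],[0,0,0],[0,0,0],[0,0,0],[0,0,0],[0,0,0],[0,0,0],[0,0,0]]' --grip '[0,0,0,0,0,0,0,0,0,0]'

```text
time_s: 14.2
eef_pos: [0.4521, 0.238, 0.2321]
eef_rot: [-0.0, 0.199, 0.98, 0.0]
wrist_force: [0.9, -0.3, 1.0]
opening: 0.001
grasp_force: 0.0
```

```bash
python3 - <<'E'
from h import *
o=readout.get_obs();print(pp(o["eef_pos"]),o["wrist_force"],o["time_s"])
for n in("top","side"):
    c=snap(n);W=np.load(n+".npz")["w"].reshape(-1,3)
    q=np.c_[(W[:,:2]-c0)@ex,(W[:,:2]-c0)@ey,W[:,2]]
    for y,h,lo,hi in((-.142,.022,.1,.16),(.119,.016,.08,.2),(.05,.04,.07,.12)):
        s=q[(abs(q[:,0])<.008)&(abs(q[:,1]-y)<h)&(q[:,2]>lo)&(q[:,2]<hi)]
        if len(s)>5:print(n,len(s),s.mean(0).round(4),np.polyfit(s[:,1],s[:,2],1).round(3))
cv2.imwrite("pics/s4.png",cv2.resize(c["color"][130:260,240:370,::-1],None,fx=4.5,fy=4.5,interpolation=cv2.INTER_CUBIC))
E
```

```text
[-0.15323435  0.11272437  0.23208571] [ 0.86692835 -0.33825073  0.99502951] 14.2
top 77 [-1.000e-04 -1.386e-01  1.258e-01] [0.297 0.167]
top 68 [1.000e-04 1.185e-01 9.700e-02] [-0.001  0.097]
top 167 [-0.      0.0501  0.0916] [-0.004  0.092]
side 76 [-0.0002 -0.1434  0.125 ] [0.331 0.173]
side 26 [0.0002 0.1157 0.0961] [0.178 0.076]
side 44 [0.0025 0.0609 0.0918] [0.026 0.09 ]
```

View pics/s4.png

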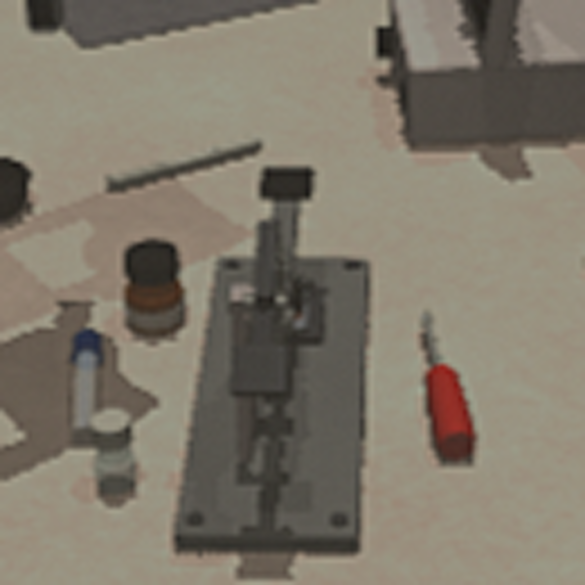

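The picture shows the arm level, with the push plate at about (287,183) and z 97 mm. The thumb plate at about (262,365) is still down at z 125 mm, the bystanders have not moved, and the robot is clear.

```bash
python3 -c "
from bench import ctrl
print(ctrl.hand_in())"
```

```text
the job is handed in; nothing more can be done
None
```

The pawl was pressed to its end stop first, then the press arm was pushed fully down onto the slide; at the last look both had stayed there, the bystanders had not moved and the robot was clear, and the job is handed in.

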